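# Lock the cash box to its anchor block and hold the key turned

## Robot

A 7-joint arm with a two-finger parallel gripper is mounted at the origin on a cart in front of the work surface, level with it; the furniture and walls round the work are solid. World frame = base frame: x ahead of the robot, y to its left, z up, the work surface at z = 0. Lengths are in mm, angles in rad, forces in N, time in s.
With the tool pointing down it reaches from about 400 to 875 mm from the base axis. Payload 19.3 kg.
Tool frame: the origin (TCP) lies on the centre line of the jaws, within the pads' length; the fingertips stand ahead of it and the grasp point (between the pads) lies 3 mm ahead of it (nose_length is the z of the fingertips in the tool frame, in mm); z points along the fingers, y is the line along which they close (so a half turn about z gives the same grasp; the last joint's range is limited). The gripper opens to 85 mm and grips with 20 to 120 N. Pads are 22 mm wide; open, the fingers measure 114 mm over their backs; the gripper's body (76 mm by 85 mm) begins 54 mm behind the grasp point. The pads swing forward as they close: fully open they stand 13 mm farther back than shut.
Start: joints at [-1.256, 0.521, -0.036, 1.599, 0.021, 1.021, -0.113], TCP at [234.626, 579.28, 253.291] pointing down, gripper open.
Joint ranges: [-2.91, 2.91], [-0.3, 2.13], [-1.5, 1.42], [0.17, 2.43], [-1.26, 4.41], [0.16, 1.93], [-2.52, 2.52]. Speed limits (rad/s): [1.89, 1.89, 2.39, 2.39, 3.01, 3.01, 3.01].

## Interface

Orientations are given as a rotation vector (axis times angle).
In Python, from rig import * gives the robot as it stands. The module is installed in compiled form; this text tells all that it offers.
- The arm moves only by the tool apply_moves, never from a script. Its argument "moves" is a list of rows, each a list of 5 numbers: the finger opening in m, from 0 to 0.0854, then the shift along the world's x, y, z in m, then the turn about the world's z in rad. A call has exactly 5 rows; each row shifts and turns the commanded pose from where the row before left it; what a row does not reach is not made up. A row lasts 1/8 s, in which the tool goes at most 62.5 mm and 10.7 degrees, less where a joint would pass 70% of its speed; a pose out of reach is approached as far as the arm can. A call is refused whole if a number of a shift passes 0.0625 or a number of a turn 0.188, either way. A call with a gripper value outside its range is refused whole. The fingers move at their own pace and stop on an object; "force" is the grip in N (left out, the last holds). Time passes only in rows, so rows that do not move let the fingers close, or fill a call up. It gives the time, the measured TCP pose, the force, the opening and the grip force at its end, in the units of the state.
- get_obs(): the state, without advancing time (a new reading comes with each control period).
- read_camera(name): name is "scene" or "side" or "wrist"; returns (picture, depth): 384x512x3 uint8, blue, green, red; 384x512 float32, mm along the optical axis (not along the pixel's ray), 0 where there is no reading.
- get_calibration(name): a dict with "intrinsics" (3x3 intrinsics, pixels), "world_to_cam" (4x4, takes a point from world to camera coordinates). Camera axes: x right, y down, z forward; pixel columns grow to the right and rows downward; lengths in mm; the calibration is good to about 2 mm. A picture is of the moment at which its call begins: read the wrist's pose just before it. get_calibration takes no time and is no camera call; for the wrist camera it gives the pose at the moment of the call.
- job_done(): hands the job in; it is judged then, once.
The state is a dict: "time": time; "qpos": joint angles; "qvel": joint speeds; "joint_efforts": joint torques, N m; "ee_pos": TCP position; "tcp_rot": TCP orientation; "force": force on the tool from outside, world axes, zero at the start; "moment": the same for the moment, N m; "opening": opening from 0.0 (shut) to 1.0 (fully open); "gripper_force": force on a finger pad.
Only numpy, scipy, OpenCV 4.12 (cv2) and the standard library are available. Lean on these libraries where they do the work, as an engineer would, in place of code of your own. Each camera call takes 0.05 s, during which the arm holds its last target. There are 200 camera calls.

## Task

Slide the loose grey cash box along its guide rails until it sits flush against the blue lock block. Then take the red-headed key from its wooden stand, push it all the way into the lock on top of the block past its sticky pins, and turn it a quarter turn clockwise (seen from above), so that the hook inside catches the box. The lock springs back, so finish while still gripping the key and holding it turned and fully in; leave the mug, the sticky notes and the glue stick alone.

Things in the scene. Friction and masses are not known exactly. Their poses are not given: they have to be found in the camera images.
- lock_face (a point): Centre of the round brass plug face (38 mm across, 74 mm above the desk) of the upright lock, entered from above; fixed, placed anew each run. z up; the keyway at rest is long along x; the cash box lies on the +y side. Blue block round the plug: 90 mm in x, 48 mm in y (box-side face at y = +24 mm), top 70 mm above the desk
- keyway (a point): A point on the lock axis 16 mm below the brass face, axes as lock_face. Keyway 14.4 x 5.4 mm (x, y), mouth countersunk 2.5 mm all round, for a 13 x 4 mm blade. Two sticky spring pins stand in it 12 and 20 mm below the face: pushing the blade past them takes some 5 to 20 N; repeated pushes and small twists help. The head of the key stops on the brass face
- lock_cylinder (a joint): Turn of the lock plug, rad: 0 at rest (keyway along the unit's x), grows clockwise seen from above, stop at 1.62; a quarter turn is 1.57. The key has about 0.15 rad of play, so the plug lags the hand. A spring turns it back (about 0.1 N m). The plug carries a hooked cam that swings into a slot in the end of the cash box; jams if the box is not flush
- cash_box_center (a point): Centre of the loose grey steel cash box, 90 x 90 x 64 mm, 0.3 to 0.65 kg, on a 6 mm base plate (top 70 mm above the desk), its axes along the lock's. At the start a gap of 15 to 40 mm parts it from the blue block; flush, its centre is 69 mm from the lock axis along the lock's +y. Push it towards -y at its flat far (+y) end
- base_end (a point): Middle of the +y end of the unit's steel base plate, on its top, 6 mm above the desk and 195 mm from the lock axis. The plate is 108 mm wide; rails 10 mm high along both sides guide the box with 2 mm play each side; this end is open
- key_center (a point): Centre of the red plastic key head: 34 mm along x, 12 mm thick along y (grip across this), 44 mm high. The steel blade, 13 (x) x 4 mm, 31 mm long, V-shaped tip, points straight down from the head's underside, 22 mm below this point. 40 g, works either way round (half turn). Fully in, the underside rests on the brass face. It starts upright in the stand, underside on the stand's top
- key_stand_top (a point): Centre of the top of the fixed dark wooden key stand, 70 mm (x) x 50 mm (y) x 45 mm high; this point is 45 mm above the desk, z up. The key stands in its slot (16 x 7 mm), head width along x
- mug_center (a point): Centre of the white mug (bystander), 81 x 116 x 94 mm, upright
- notes_center (a point): Centre of the block of coloured sticky notes (bystander), 75 x 76 x 32 mm
- glue_center (a point): Centre of the glue stick with the blue cap (bystander), standing, 26 mm across, 86 mm high

How it is judged:
By the outcome, as a careful person would: the job done as asked, in the order asked, and still so for the second after the job is handed in, while the arm keeps its last pose, push and grip.
It also fails if it takes over 56 s, if anything falls off the work surface, if the arm or the gripper's body presses on something with over 40 N, if the wrist force passes 120 N, or if a joint passes its speed limit or range.

## Working session

There is one attempt and no reset: what is moved stays moved. The work goes in short steps, Python scripts to look and compute and a tool call to move; the robot and the scene stay as the last step left them, time stands still between calls to the robot, and variables do not carry over. Pictures are saved under pics/ and viewed, at most 11 in all, crops included, and the job is handed in when it is done.

Besides the shell and the picture viewer there is one more tool, called as name(argument=value, ...), one argument or row to a line, values as JSON. apply_moves: Moves the arm, as the interface text tells. Its arguments: {"type":"object","properties":{"moves":{"type":"array"},"force":{"type":"number"}},"required":["moves"]}

```bash
mkdir -p pics
python3 - <<'E'
from rig import *
import cv2,numpy as np
o=get_obs();print(o)
ims=[]
for n in("scene","side","wrist"):
    p,d=read_camera(n);c=get_calibration(n);np.savez(n+'.npz',p=p,d=d,K=c['intrinsics'],T=c['world_to_cam'])
    cv2.imwrite(f'pics/{n}0.png',p);print(n,(d>0).mean(),np.linalg.inv(c['world_to_cam'])[:3,3])
E
```

```text
{'time': 0.0, 'qpos': array([-1.25621989,  0.5220241 , -0.03628503,  1.60000151,  0.02118537,
        1.02108881, -0.11281287]), 'qvel': array([-6.07380277e-04,  2.28959249e-04,  1.09580308e-03, -9.11905079e-04,
       -2.96092885e-04,  7.91253612e-05,  8.51607883e-04]), 'joint_efforts': array([ 1.00527996e-03, -9.27119350e+01,  1.98038623e+00, -3.69917679e+01,
        1.78616575e-02,  8.43752583e-03, -4.38187726e-05]), 'ee_pos': array([234.53032172, 578.9941764 , 252.7222281 ]), 'tcp_rot': array([-6.00762883e-01, -3.08348420e+00,  1.77494852e-03]), 'force': array([ 0.95353827, -0.60570165,  0.87542655]), 'moment': array([-0.01800397,  0.01428667, -0.02208704]), 'gripper_force': 0.0, 'opening': 0.9986575410049113}
scene 0.9637349446614584 [-170.95120593  918.11879146 1173.27402498]
side 0.9960530598958334 [638.5637873  844.28174259 538.1869118 ]
wrist 0.9957377115885416 [172.73135365 604.06567158 373.51815729]
```

View pics/scene0.png

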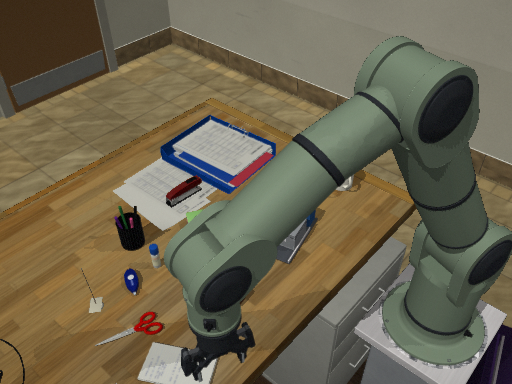

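View pics/side0.png

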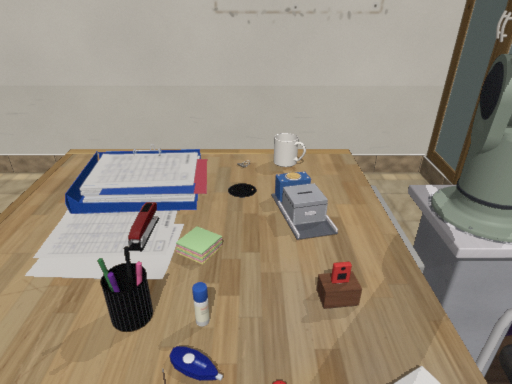

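The side view shows the blue block with its brass plug at about (293,178), the box at (305,203), and the plate end at (312,230). The red key is at (342,272) on its stand at (339,290). The mug is at (286,150), the notes at (200,243) and the glue at (201,303). In the scene view the arm hides the unit.

```bash
cat > h.py <<'E'
import numpy as np,cv2
def cloud(z):
    d,K,T=z['d'],z['K'],z['T'];v,u=np.mgrid[:384,:512]
    P=np.stack([(u-K[0,2])/K[0,0]*d,(v-K[1,2])/K[1,1]*d,d,np.ones_like(d)],-1)
    return (P@np.linalg.inv(T).T)[...,:3]
def ray(z,uv,h):
    K,T=z['K'],z['T'];I=np.linalg.inv(T);r=np.linalg.inv(K)@np.array([uv[0],uv[1],1.]);r=I[:3,:3]@r;c=I[:3,3]
    return (c+r*(h-c[2])/r[2])[:2]
def mask(p,lo,hi): return cv2.inRange(cv2.cvtColor(p,cv2.COLOR_BGR2HSV),lo,hi)>0
def rect(P):
    (c,s,a)=cv2.minAreaRect(P[:,:2].astype(np.float32)); return np.round(c,1),np.round(s,1),round(a,1)
E
python3 - <<'E'
from h import *
z=np.load('side.npz');W=cloud(z);p=z['p'];v,u=np.mgrid[:384,:512]
roi=lambda a,b,c,d:(u>a)&(u<b)&(v>c)&(v<d)
red=(mask(p,(0,150,80),(8,255,255))|mask(p,(172,150,80),(180,255,255)))&roi(325,360,255,290)
P=W[red];print('red',len(P),np.percentile(P,[2,50,98],0).round(1).tolist())
t=P[P[:,2]>80];print(rect(t))
st=roi(310,370,262,312)&~red&(abs(W[...,2]-45)<4);print('stand',st.sum(),rect(W[st]),np.median(W[st],0))
bt=roi(275,340,170,225)&(abs(W[...,2]-70)<4)
hsv=cv2.cvtColor(p,cv2.COLOR_BGR2HSV);gr=hsv[...,1]<90
print('boxtop',rect(W[bt&gr]),(bt&gr).sum());blue=bt&mask(p,(100,110,40),(130,255,255));print('blue',blue.sum(),rect(W[blue]))
br=mask(p,(10,70,80),(30,255,255))&roi(280,308,168,186);print('brass',br.sum(),np.median(W[br],0),rect(W[br]))
pl=roi(270,340,185,240)&(abs(W[...,2]-6)<5)&gr;print('plate',pl.sum(),rect(W[pl]))
print('desk z',np.median(W[330:340,260:300,2]))
c=p[160:310,265:375];cv2.imwrite('pics/c1.png',cv2.resize(c,None,fx=4,fy=4,interpolation=cv2.INTER_CUBIC)[:600])
E
```

```text
red 334 [[452.7, 313.6, 45.6], [471.6, 322.7, 73.5], [485.7, 326.0, 89.7]]
(array([469.4, 319.5]), array([32.4, 12. ]), 8.3)
stand 543 (array([468.9, 318. ]), array([71.6, 53.6]), 7.5) [474.95168943 328.33225852  45.09565931]
boxtop (array([507.9, -17.3]), array([ 91.5, 169.8]), 12.2) 725
blue 140 (array([522. , -70.3]), array([86.8, 46.5]), 11.5)
brass 160 [ 513.98647513 -240.29601478    2.59530692] (array([566.8, 286.5]), array([1124.7,   86.2]), 82.3)
plate 795 (array([475.6,  -6.1]), array([194.7, 266.9]), 4.0)
desk z 0.11228841639280063
```

View pics/c1.png

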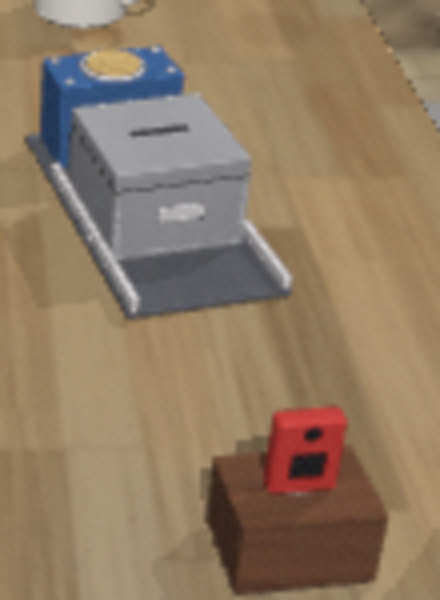

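Depth is clean. I'll move above the unit with the tool turned to its heading, then refine with the wrist camera.

apply_moves(
  moves=[
    [0.0,0.0255,-0.048,0,0.0585],
    [0.0,0.0255,-0.048,0,0.0585],
    [0.0,0.0255,-0.048,0,0.0585],
    [0.0,0.0255,-0.048,0,0.0585],
    [0.0,0.0255,-0.048,0,0.0585],
  ],
  force=40,
)

```text
time: 0.78
ee_pos: [362.7, 337.6, 253.3]
tcp_rot: [0.142, 3.138, -0.0]
force: [1.0, 0.4, -0.2]
opening: 0.004
gripper_force: 0.0
```

apply_moves(
  moves=[
    [0.0,0.0255,-0.048,0,0.0585],
    [0.0,0.0255,-0.048,0,0.0585],
    [0.0,0.0255,-0.048,0,0.0585],
    [0.0,0.0255,-0.048,0,0.0585],
    [0.0,0.0255,-0.048,0,0.0585],
  ],
)

```text
time: 1.4
ee_pos: [490.2, 97.7, 253.3]
tcp_rot: [-0.317, 3.125, 0.0]
force: [0.5, 0.5, -0.4]
opening: 0.001
gripper_force: 0.0
```

apply_moves(
  moves=[
    [0.0,0,0,0,0],
    [0.0,0,0,0,0],
    [0.0,0,0,0,0],
    [0.0,0,0,0,0],
    [0.0,0,0,0,0],
  ],
)

```text
time: 2.02
ee_pos: [489.5, 99.8, 253.3]
tcp_rot: [-0.315, 3.126, 0.0]
force: [-0.4, -0.3, -0.2]
opening: -0.001
gripper_force: 0.0
```

Run:
```python
from rig import *
import rig
from h import *
print([n for n in dir(rig) if not n.startswith('_')], getattr(rig,'nose_length',None))
o=get_obs();print({k:np.round(o[k],3) for k in('time','qpos','ee_pos','tcp_rot','opening','force')})
for n in("scene","wrist"):
    c=get_calibration(n);p,d=read_camera(n);np.savez(n+'1.npz',p=p,d=d,K=c['intrinsics'],T=c['world_to_cam'])
    cv2.imwrite(f'pics/{n}1.png',p)
```

```text
['Unreachable', 'get_calibration', 'get_obs', 'job_done', 'nose_length', 'read_camera'] 22.0
{'time': np.float64(2.025), 'qpos': array([-0.323,  0.323,  0.004,  1.925, -0.002,  0.894,  1.454]), 'ee_pos': array([489.502,  99.781, 253.33 ]), 'tcp_rot': array([-0.315,  3.126,  0.   ]), 'opening': np.float64(-0.001), 'force': array([-0.381, -0.275, -0.193])}
```

View pics/wrist1.png

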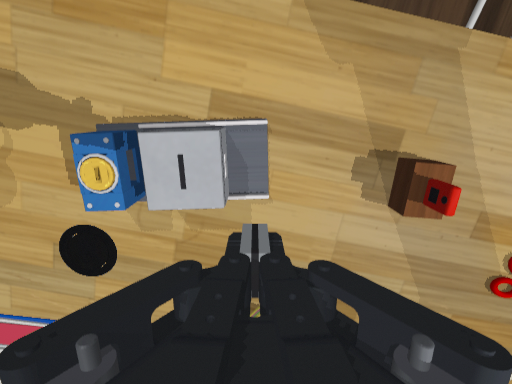

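The wrist view shows the whole unit: plug at (98,173), box top at (184,167), plate end at x≈268. The stand is at (422,185) with the red key at (442,196).

Run:
```python
from h import *
z=np.load('wrist1.npz');W=cloud(z);p=z['p'];v,u=np.mgrid[:384,:512]
roi=lambda a,b,c,d:(u>a)&(u<b)&(v>c)&(v<d)
hsv=cv2.cvtColor(p,cv2.COLOR_BGR2HSV);gr=hsv[...,1]<70
def show(n,m):
    print(n,m.sum(),rect(W[m]),np.median(W[m],0).round(1))
U=roi(60,275,115,215);Z=W[...,2]
blue=U&mask(p,(100,110,40),(130,255,255))&(abs(Z-70)<2.5);show('blue',blue)
show('brass',roi(70,128,145,200)&mask(p,(15,90,60),(35,255,255))&(abs(Z-74)<3))
br=roi(70,128,145,200)&mask(p,(15,90,60),(35,255,255));c=cv2.findContours(br.astype(np.uint8),0,1)[0];c=max(c,key=cv2.contourArea);e=cv2.minEnclosingCircle(c);print('brass ray',e,ray(z,e[0],74))
box=U&gr&(abs(Z-70)<2.5)&(u>128);show('box',box)
plate=U&(abs(Z-6)<3)&gr&(u>200);show('plate',plate)
rails=U&gr&(abs(Z-16)<3)&(u>200);show('rails',rails)
red=(mask(p,(0,150,60),(8,255,255))|mask(p,(172,150,60),(180,255,255)))&roi(380,480,150,230)
show('keytop',red&(Z>87)); print(np.percentile(Z[red],[2,50,98]))
show('stand',roi(380,480,150,230)&(abs(Z-45)<2.5)&~red)
z2=np.load('scene1.npz');W2=cloud(z2)
red2=(mask(z2['p'],(0,150,60),(8,255,255))|mask(z2['p'],(172,150,60),(180,255,255)))&(abs(W2[...,0]-470)<60)&(abs(W2[...,1]-320)<60)
if red2.sum(): print('scene key',red2.sum(),rect(W2[red2&(W2[...,2]>85)]),W2[red2].max(0))
# mug
s=np.load('side.npz');Ws=cloud(s);m=(Ws[...,2]>20)&(Ws[...,2]<110)&(np.hypot(Ws[...,0]-522,Ws[...,1]+240)<150);m&=Ws[...,1]<-110;print('mug',rect(Ws[m]))
```

```text
blue 1831 (array([520.3, -75.1]), array([88.3, 49.2]), 13.3) [504.3 -74.1  70.1]
brass 819 (array([520.9, -74.5]), array([36.6, 36.7]), 12.8) [520.2 -74.4  74. ]
brass ray ((97.0, 173.0), 18.60117530822754) [519.18457688 -73.86520931]
box 6162 (array([500.1,  17.5]), array([89.8, 90.2]), 13.2) [497.3  17.6  70.2]
plate 3003 (array([483.3,  71.7]), array([101.8,  86.3]), 13.3) [478.3  86.2   6.1]
rails 462 (array([486. ,  73.1]), array([103.8,  84.3]), 13.0) [444.5  75.4  15.9]
keytop 292 (array([440.4, 208.2]), array([244.5,  31.9]), 75.0) [468.9 315.2  88.7]
[45.6195888  79.56092912 90.02066625]
stand 1561 (array([470. , 316.1]), array([70.5, 51.9]), 6.8) [464.1 307.5  45. ]
scene key 126 (array([465.6, 317.1]), array([30.8, 11.4]), 0.4) [502.5533684  326.13336947  96.08731611]
mug (array([ 507.1, -315.8]), array([ 85.2, 105.8]), 82.8)
```

apply_moves(
  moves=[
    [0.0,-0.0045,-0.001,-0.05,0.026],
    [0.0,-0.0045,-0.001,-0.05,0],
    [0.0,0,0,-0.05,0],
    [0.0,0,0,-0.051,0],
    [0.0,0,0,0,0],
  ],
)

```text
time: 2.75
ee_pos: [478.7, 96.9, 49.9]
tcp_rot: [0.354, -3.116, 0.002]
force: [-0.1, 0.9, 0.2]
opening: 0.004
gripper_force: 0.0
```

apply_moves(
  moves=[
    [0.0,0.0022,-0.0097,0,0],
    [0.0,0.0011,-0.0049,0,0],
    [0.0,0.0011,-0.0049,0,0],
    [0.0,0.0011,-0.0049,0,0],
    [0.0,0.0011,-0.0049,0,0],
  ],
)

```text
time: 3.38
ee_pos: [487.9, 68.7, 53.2]
tcp_rot: [-0.355, 3.119, 0.002]
force: [-1.1, 8.1, 12.8]
opening: 0.002
gripper_force: 6.9
```

apply_moves(
  moves=[
    [0.0,0.0007,-0.0029,0,0],
    [0.0,0.0007,-0.0029,0,0],
    [0.0,0.0007,-0.0029,0,0],
    [0.0,0.0007,-0.0029,0,0],
    [0.0,0,0,0,0],
  ],
)

```text
time: 4.0
ee_pos: [490.8, 56.9, 53.2]
tcp_rot: [-0.355, 3.119, 0.001]
force: [-0.3, 4.2, 11.1]
opening: -0.001
gripper_force: 6.0
```

apply_moves(
  moves=[
    [0.0,0.0004,-0.0019,0,0],
    [0.0,0.0004,-0.0019,0,0],
    [0.0,0,0,0,0],
    [0.0,0,0,0,0],
    [0.0,0,0,0,0],
  ],
)

```text
time: 4.62
ee_pos: [491.6, 53.3, 53.2]
tcp_rot: [-0.355, 3.119, 0.001]
force: [-1.8, 6.0, 10.7]
opening: -0.0
gripper_force: 6.3
```

```bash
cat > look.py <<'E'
from rig import *
from h import *
import sys
n=sys.argv[1];c=get_calibration('side');p,d=read_camera('side');np.savez(n+'.npz',p=p,d=d,K=c['intrinsics'],T=c['world_to_cam'])
cv2.imwrite(f'pics/{n}.png',cv2.resize(p[int(sys.argv[2]):int(sys.argv[2])+150,int(sys.argv[3]):int(sys.argv[3])+200],None,fx=4,fy=4,interpolation=cv2.INTER_CUBIC))
E
python3 look.py s2 110 210
```

```text
(no output)
```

View pics/s2.png

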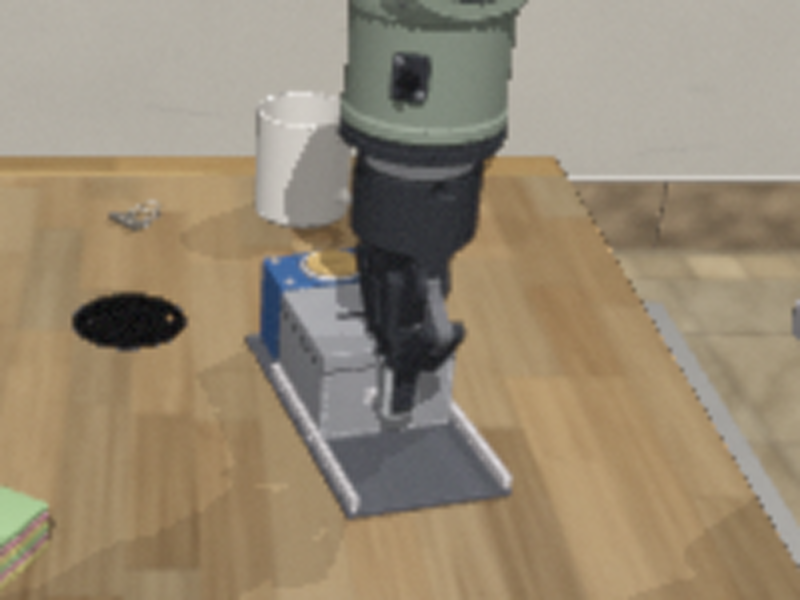

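The linkage leans on the box's top edge at a modest force. The box is nearly flush, so I'll continue in small steps.

apply_moves(
  moves=[
    [0.0,0,0,0.006,0],
    [0.0,0.0003,-0.0015,0.006,0],
    [0.0,0.0003,-0.0015,0,0],
    [0.0,0,0,0,0],
    [0.0,0,0,0,0],
  ],
)

```text
time: 5.3
ee_pos: [491.4, 49.5, 64.1]
tcp_rot: [0.355, -3.121, 0.0]
force: [-0.4, 1.3, -1.0]
opening: 0.003
gripper_force: 0.9
```

apply_moves(
  moves=[
    [0.0,0.0003,-0.0015,0,0],
    [0.0,0.0003,-0.0015,0,0],
    [0.0,0.0,0,0,0],
    [0.0,0,0,0,0],
    [0.0,0,0,0,0],
  ],
)

```text
time: 5.92
ee_pos: [491.5, 49.2, 64.1]
tcp_rot: [0.359, -3.12, -0.004]
force: [-5.7, 19.6, 1.4]
opening: -0.001
gripper_force: 10.1
```

Force rose to 20 N with no more motion, so the box is flush. I'll retreat and check it, and remeasure the lock and the key.

apply_moves(
  moves=[
    [0.0,-0.0045,0.02,0,0],
    [0.0,-0.004,0.018,0.04,0],
    [0.0,-0.002,0.01,0.05,0],
    [0.0,-0.002,0.01,0.05,0],
    [0.0,-0.002,0.01,0.05,0],
  ],
)

```text
time: 6.55
ee_pos: [477.3, 114.6, 256.0]
tcp_rot: [-0.354, 3.121, -0.0]
force: [-0.1, 0.3, -0.4]
opening: -0.004
gripper_force: 0.0
```

apply_moves(
  moves=[
    [0.0854,0,0,0,0],
    [0.0854,0,0,0,0],
    [0.0854,0,0,0,0],
    [0.0854,0,0,0,0],
    [0.0854,0,0,0,0],
  ],
)

```text
time: 7.18
ee_pos: [477.4, 114.4, 253.8]
tcp_rot: [0.354, -3.121, 0.0]
force: [0.2, -0.1, 0.5]
opening: 0.997
gripper_force: 0.0
```

```bash
cat > meas.py <<'E'
from rig import *
from h import *
import sys
o=get_obs();print(o['ee_pos'].round(1),o['tcp_rot'].round(3))
for n in ('wrist','side'):
    c=get_calibration(n);p,d=read_camera(n);z=dict(p=p,d=d,K=c['intrinsics'],T=c['world_to_cam']);np.savez(n+sys.argv[1]+'.npz',**z);cv2.imwrite(f'pics/{n}{sys.argv[1]}.png',p)
    W=cloud(z);Z=W[...,2];X=W[...,0];Y=W[...,1]
    hsv=cv2.cvtColor(p,cv2.COLOR_BGR2HSV);sat=hsv[...,1]
    L=(520.5,-74.7);U=(np.hypot(X-L[0],Y-L[1])<230)&(d>0)
    def show(k,m):
        if m.sum()>20: print(n,k,m.sum(),rect(W[m]),np.median(W[m],0).round(1))
    B=U&(np.hypot(X-L[0],Y-L[1])<55)
    show('blue',B&mask(p,(100,110,40),(130,255,255))&(abs(Z-70)<2))
    show('brass',B&mask(p,(15,80,60),(35,255,255))&(abs(Z-74)<2))
    show('box',U&(sat<70)&(abs(Z-70)<2)&(Y>-60)&(Y<100))
    R=(np.hypot(X-469,Y-317)<60)
    red=R&(mask(p,(0,150,60),(8,255,255))|mask(p,(172,150,60),(180,255,255)))
    show('keytop',red&(Z>86.5)&(Z<92)); show('stand',R&(abs(Z-45)<2)&~red)
E
python3 meas.py 3
```

```text
[477.4 114.4 253.8] [ 0.354 -3.121  0.   ]
wrist blue 1802 (array([520.4, -75.2]), array([88.6, 48.7]), 13.6) [504.6 -74.2  70.1]
wrist brass 775 (array([520.9, -74.6]), array([35.8, 37.7]), 12.6) [520.1 -74.7  74. ]
wrist box 6084 (array([507.6, -15.9]), array([ 89.9, 107.2]), 13.0) [503.8  -8.1  70.2]
wrist keytop 304 (array([469.2, 315.7]), array([32.4, 12.6]), 6.8) [469.  314.6  88.6]
wrist stand 1464 (array([470. , 316.2]), array([70.2, 51.1]), 6.9) [463.1 307.8  45. ]
side blue 84 (array([521.8, -71.9]), array([86.8, 43.7]), 12.9) [543.7 -70.   70.4]
side brass 61 (array([520.2, -72.2]), array([34.4, 33.1]), 39.3) [520.5 -71.5  74.3]
side box 571 (array([506.4, -10. ]), array([ 89.9, 107.3]), 14.0) [506.6  -0.7  70.5]
side keytop 79 (array([469.3, 319. ]), array([32.4, 10.9]), 4.6) [468.7 320.2  88.8]
side stand 500 (array([468.9, 318.4]), array([71. , 52.1]), 5.6) [475.1 327.   45.1]
```

View pics/wrist3.png

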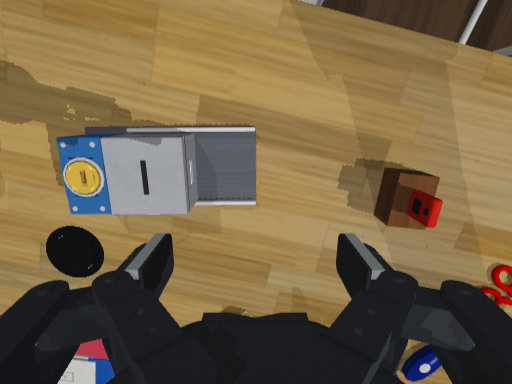

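The box touches the blue block: its far end is 113.7 mm from the lock axis, against 114 mm when flush. Next is the key.

apply_moves(
  moves=[
    [0.0854,-0.002,0.05,0,-0.026],
    [0.0854,-0.002,0.05,0,-0.026],
    [0.0854,-0.002,0.05,0,-0.026],
    [0.0854,-0.002,0.05,-0.02,-0.026],
    [0.0854,0,0.0024,-0.05,0],
  ],
)

```text
time: 7.9
ee_pos: [469.3, 321.6, 184.6]
tcp_rot: [-0.198, 3.132, 0.006]
force: [-0.0, -0.7, -1.3]
opening: 1.0
gripper_force: 0.0
```

apply_moves(
  moves=[
    [0.0854,0,0,-0.04,0],
    [0.0854,0,0,-0.04,0],
    [0.0854,0,0,-0.028,0],
    [0.0854,0,0,0,0],
    [0.0854,0,0,0,0],
  ],
)

```text
time: 8.52
ee_pos: [470.0, 317.3, 77.3]
tcp_rot: [-0.192, 3.135, 0.001]
force: [0.2, -0.1, 0.1]
opening: 0.999
gripper_force: 0.0
```

```bash
python3 meas.py 4 | grep -v side; python3 look.py s4 200 230
```

```text
[470.  317.3  77.3] [-1.920e-01  3.135e+00  1.000e-03]
wrist keytop 1640 (array([469.3, 316.5]), array([33.3, 11.7]), 6.6) [467.7 316.3  88.8]
wrist stand 7064 (array([469.9, 316.4]), array([70.8, 50.2]), 6.7) [461.  313.4  45.1]
```

View pics/s4.png

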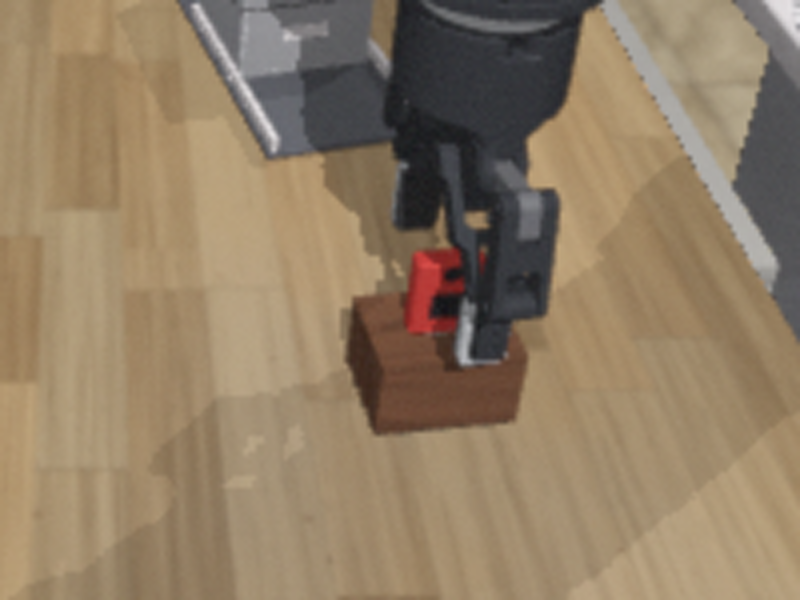

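The key stands between the open fingers. I'll lower 3 mm, grip and lift.

apply_moves(
  moves=[
    [0.0854,-0.0005,-0.0005,-0.003,0],
    [0.0,0,0,0,0],
    [0.0,0,0,0,0],
    [0.0,0,0,0,0],
    [0.0,0,0,0,0],
  ],
  force=80,
)

```text
time: 9.3
ee_pos: [469.1, 316.5, 73.3]
tcp_rot: [-0.192, 3.136, -0.0]
force: [-1.3, 1.2, -0.0]
opening: 0.145
gripper_force: 0.5
```

apply_moves(
  moves=[
    [0.0,0,0,0,0],
    [0.0,0,0,0,0],
    [0.0,0,0,0,0],
    [0.0,0,0,0,0],
    [0.0,0,0,0,0],
  ],
)

```text
time: 9.93
ee_pos: [469.1, 316.5, 73.4]
tcp_rot: [-0.192, 3.136, 0.0]
force: [-1.5, -0.7, 5.6]
opening: 0.127
gripper_force: 78.0
```

apply_moves(
  moves=[
    [0.0,0,0,0.03,0],
    [0.0,0,0,0.04,0],
    [0.0,0,0,0.03,0],
    [0.0,0.0064,-0.0489,0,0.013],
    [0.0,0.0064,-0.0489,0,0.013],
  ],
)

```text
time: 10.55
ee_pos: [481.8, 217.8, 173.5]
tcp_rot: [-0.235, 3.132, 0.0]
force: [0.2, 0.2, -0.3]
opening: 0.133
gripper_force: 78.0
```

apply_moves(
  moves=[
    [0.0,0.0064,-0.0489,0,0.013],
    [0.0,0.0064,-0.0489,0,0.013],
    [0.0,0.0064,-0.0489,0,0.013],
    [0.0,0.0064,-0.0489,0,0.013],
    [0.0,0.0064,-0.0489,0,0.013],
  ],
)

```text
time: 11.18
ee_pos: [513.9, -27.4, 173.3]
tcp_rot: [-0.335, 3.124, 0.0]
force: [0.9, 0.7, -0.1]
opening: 0.129
gripper_force: 77.9
```

apply_moves(
  moves=[
    [0.0,0.0064,-0.0489,0,0.013],
    [0.0,0,0,0,0],
    [0.0,0,0,-0.015,0],
    [0.0,0,0,0,0],
    [0.0,0,0,0,0],
  ],
)

```text
time: 11.8
ee_pos: [520.1, -73.8, 158.0]
tcp_rot: [0.357, -3.121, -0.0]
force: [-0.5, 0.0, -0.3]
opening: 0.13
gripper_force: 78.0
```

```bash
python3 meas.py 5
python3 - <<'E'
import cv2
p=cv2.imread('pics/wrist5.png');q=cv2.imread('pics/side5.png')[130:230,230:363]
cv2.imwrite('pics/w5.png',cv2.hconcat([cv2.resize(p,(400,300)),cv2.resize(q,(400,300))]))
E
```

```text
[520.1 -73.8 158. ] [ 0.357 -3.121 -0.   ]
wrist blue 2241 (array([510.9, -77.4]), array([68.9, 48.2]), 13.3) [492.1 -83.4  70. ]
wrist brass 1197 (array([519.2, -75.8]), array([33. , 36.6]), 17.1) [516.7 -79.   73.9]
wrist box 11618 (array([507.2, -13.7]), array([ 89.8, 101.9]), 13.4) [501.6  -8.4  70.1]
side blue 75 (array([522. , -72.5]), array([86.1, 41.3]), 11.5) [543.7 -68.2  70.4]
side brass 62 (array([518.8, -71.2]), array([35.7, 33.2]), 43.9) [520.6 -71.4  74.3]
side box 562 (array([505.7, -11.2]), array([ 90.5, 103.3]), 13.0) [506.2  -2.   70.4]
side stand 667 (array([468.8, 317.6]), array([71.2, 52.4]), 6.7) [469.  319.3  45.1]
```

View pics/w5.png

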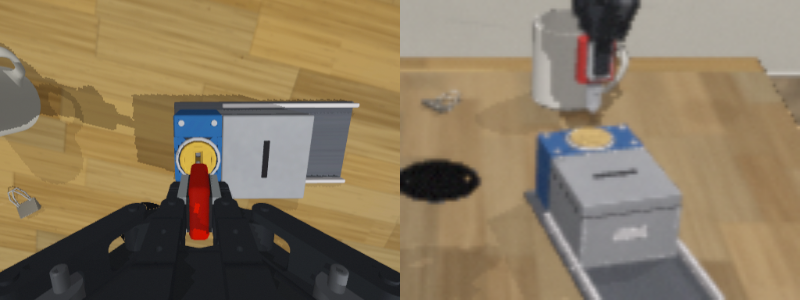

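The wrist view shows the key above the plug with the keyway just visible. Next I'll fit the plug circle and the hand-held key more precisely.

Run:
```python
from h import *
from scipy.optimize import least_squares
for f,n in (('wrist3.npz','far'),('wrist5.npz','near'),('side3.npz','side')):
    z=np.load(f);W=cloud(z);p=z['p'];X,Y,Z=np.moveaxis(W,2,0)
    m=mask(p,(15,60,60),(38,255,255))&(np.hypot(X-520.5,Y+74.5)<26)&(abs(Z-74)<3)
    c=max(cv2.findContours(m.astype(np.uint8),0,1)[0],key=cv2.contourArea)
    h=c[:,0,:]
    if n=='near': h=h[h[:,1]<205]
    Q=np.array([ray(z,q,74) for q in h])
    for R in (19,None):
        fun=(lambda a:np.hypot(Q[:,0]-a[0],Q[:,1]-a[1])-(R or a[2]))
        s=least_squares(fun,[520,-74,19],loss='soft_l1');r=fun(s.x);print(n,len(Q),s.x.round(2),np.abs(r).mean().round(2))
z=np.load('wrist5.npz');W=cloud(z);p=z['p'];Z=W[...,2]
red=(mask(p,(0,150,60),(8,255,255))|mask(p,(172,150,60),(180,255,255)))
print('zred',np.percentile(Z[red],[2,50,98]))
t=red&(Z>168);print('keytop in hand',t.sum(),rect(W[t]))
cv2.imwrite('pics/w5b.png',cv2.resize(p[165:320,200:310],None,fx=5,fy=3.8,interpolation=cv2.INTER_CUBIC)[:600])
```

```text
far 102 [520.32 -74.03  19.  ] 0.73
far 102 [520.36 -74.04  18.38] 0.43
near 91 [522.14 -74.94  19.  ] 3.73
near 91 [520.78 -75.26  18.02] 3.62
side 27 [520.33 -72.67  19.  ] 1.8
side 27 [520.27 -72.11  17.42] 1.16
zred [137.25577293 172.98235235 174.67354737]
keytop in hand 1812 (array([495.9, -79.8]), array([83.5, 11.8]), 13.5)
```

View pics/w5b.png

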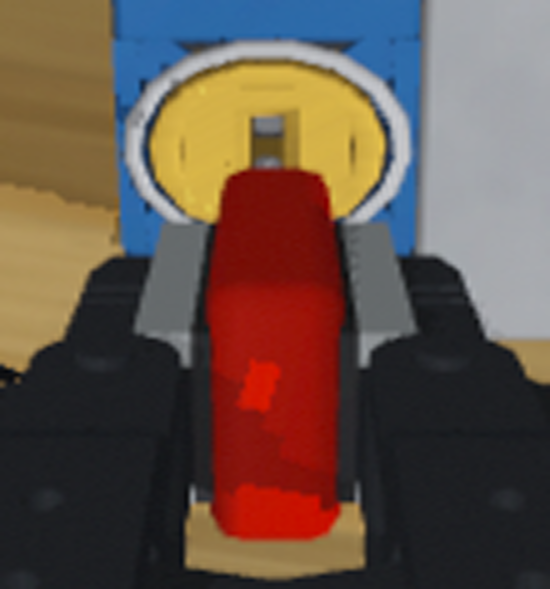

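Run:
```python
from h import *
z=np.load('wrist5.npz');print(z['K'].round(1).tolist())
P=lambda a,b:(200+a/5-.4,165+b/3.8-.4)
a=np.radians(13.1);R=np.array([[np.cos(a),np.sin(a)],[-np.sin(a),np.cos(a)]]);t=np.array([520.1,-73.8])
for n,q,h in(('L',(150,145),74),('R',(388,145),74),('top',(270,60),74),('slotL',(249,140),74),('slotR',(299,140),74),('slottop',(273,110),74),('ringL',(128,145),74),('ringR',(410,145),74),('ringtop',(270,42),74),('blueL',(114,60),70),('blueR',(424,60),70),('keyTopFarL',(210,288),174),('keyTopFarR',(343,288),174),('keyNearL',(212,528),174),('keyNearR',(338,528),174)):
    w=ray(z,P(*q),h);print(n,w.round(1),'unit rel TCP',(R@(w-t)).round(2))
```

```text
[[274.2, 0.0, 254.5], [0.0, 274.2, 191.1], [0.0, 0.0, 1.0]]
L [523.4 -93.4] unit rel TCP [ -1.26 -19.85]
R [515.  -57.1] unit rel TCP [-1.22 17.43]
top [501.6 -79.1] unit rel TCP [-19.21  -1.02]
slotL [518.8 -78.6] unit rel TCP [-2.33 -4.34]
slotR [517.1 -70.9] unit rel TCP [-2.32  3.48]
slottop [511.7 -76.3] unit rel TCP [-8.74 -0.58]
ringL [524.1 -96.8] unit rel TCP [ -1.27 -23.3 ]
ringR [514.2 -53.7] unit rel TCP [-1.22 20.87]
ringtop [498. -80.] unit rel TCP [-22.92  -1.01]
blueL [ 508.  -102.7] unit rel TCP [-18.31 -25.4 ]
blueR [497.1 -55.5] unit rel TCP [-18.26  23.02]
keyTopFarL [505.1 -83.1] unit rel TCP [-16.77  -5.7 ]
keyTopFarR [502.6 -72.4] unit rel TCP [-16.76   5.38]
keyNearL [535.  -76.4] unit rel TCP [13.94 -5.93]
keyNearR [532.5 -65.5] unit rel TCP [13.95  5.31]
```

Relative to the key, the plug sits about −1.0 mm laterally and −0.6 mm along x. I'll correct for that and go down gently.

apply_moves(
  moves=[
    [0.0,-0.0003,-0.0011,-0.01,0],
    [0.0,0,0,-0.01,0],
    [0.0,0,0,-0.003,0],
    [0.0,0,0,-0.003,0],
    [0.0,0,0,0,0],
  ],
)

```text
time: 12.52
ee_pos: [519.9, -75.8, 132.2]
tcp_rot: [0.354, -3.121, 0.0]
force: [-0.6, 0.3, -0.5]
opening: 0.132
gripper_force: 78.0
```

apply_moves(
  moves=[
    [0.0,0,0,-0.003,0],
    [0.0,0,0,-0.002,0],
    [0.0,0,0,-0.002,0],
    [0.0,0,0,0,0],
    [0.0,0,0,0,0],
  ],
)

```text
time: 13.15
ee_pos: [520.0, -75.8, 125.3]
tcp_rot: [-0.354, 3.121, -0.0]
force: [0.5, 0.2, -0.7]
opening: 0.128
gripper_force: 77.9
```

The tip is 8 mm below the face with no force, so it's in the keyway. Now past the pins.

apply_moves(
  moves=[
    [0.0,0,0,-0.002,0],
    [0.0,0,0,-0.002,0],
    [0.0,0,0,-0.002,0],
    [0.0,0,0,-0.001,0],
    [0.0,0,0,0,0],
  ],
  force=110,
)

```text
time: 13.78
ee_pos: [519.9, -75.8, 118.2]
tcp_rot: [0.354, -3.121, 0.0]
force: [0.6, -0.2, -1.1]
opening: 0.128
gripper_force: 107.0
```

apply_moves(
  moves=[
    [0.0,0,0,-0.002,0],
    [0.0,0,0,-0.002,0],
    [0.0,0,0,-0.002,0],
    [0.0,0,0,0,0],
    [0.0,0,0,0,0],
  ],
)

```text
time: 14.4
ee_pos: [519.8, -75.8, 112.1]
tcp_rot: [0.355, -3.121, -0.0]
force: [-0.2, 0.5, -2.1]
opening: 0.126
gripper_force: 107.1
```

```bash
python3 look.py s6 120 230
python3 - <<'E'
from rig import *
from h import *
p,d=read_camera('wrist');a=cv2.resize(p[130:330,150:350],(400,400));b=cv2.resize(cv2.imread('pics/s6.png'),(400,400));cv2.imwrite('pics/c6.png',cv2.hconcat([a,b]))
E
```

```text
(no output)
```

View pics/c6.png

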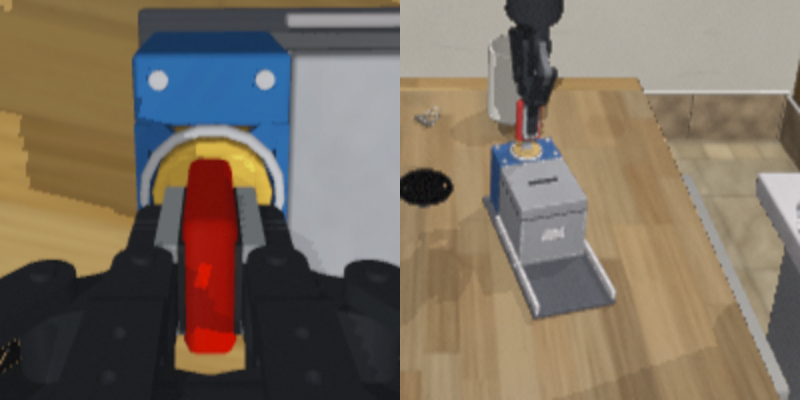

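The blade is in the keyway and the head is still some 10 mm above the plug. I'll keep pressing.

apply_moves(
  moves=[
    [0.0,0,0,-0.002,0],
    [0.0,0,0,-0.002,0],
    [0.0,0,0,-0.002,0],
    [0.0,0,0,-0.001,0],
    [0.0,0,0,0,0],
  ],
)

```text
time: 15.12
ee_pos: [520.2, -75.8, 105.3]
tcp_rot: [-0.355, 3.121, -0.0]
force: [2.3, 1.6, -1.1]
opening: 0.125
gripper_force: 107.2
```

apply_moves(
  moves=[
    [0.0,0,0,-0.001,0],
    [0.0,0,0,-0.001,0],
    [0.0,0,0,-0.001,0],
    [0.0,0,0,0,0],
    [0.0,0,0,0,0],
  ],
)

```text
time: 15.75
ee_pos: [520.2, -75.7, 102.4]
tcp_rot: [-0.355, 3.121, -0.0]
force: [2.7, 1.4, 5.3]
opening: 0.126
gripper_force: 108.3
```

apply_moves(
  moves=[
    [0.0,0,0,-0.001,0],
    [0.0,0,0,-0.001,0],
    [0.0,0,0,0,0],
    [0.0,0,0,0,0],
    [0.0,0,0,0,0],
  ],
)

```text
time: 16.38
ee_pos: [520.4, -75.8, 102.1]
tcp_rot: [-0.354, 3.12, -0.0]
force: [-9.3, 4.4, 46.0]
opening: 0.129
gripper_force: 114.6
```

It stops firmly at the expected full depth. I'll ease the push and turn clockwise.

apply_moves(
  moves=[
    [0.0,0,0,0.0013,0],
    [0.0,0,0,0,-0.1],
    [0.0,0,0,0,-0.1],
    [0.0,0,0,0,-0.1],
    [0.0,0,0,0,0],
  ],
)

```text
time: 17.0
ee_pos: [520.0, -75.6, 102.3]
tcp_rot: [0.118, 3.139, 0.0]
force: [-2.2, 2.9, 21.9]
opening: 0.127
gripper_force: 110.3
```

```bash
python3 -c "
from rig import *
o=get_obs();print(o['force'].round(1),o['moment'].round(2),o['qpos'].round(2))"
```

```text
[-2.2  2.9 21.9] [0.74 0.73 0.02] [ 0.    0.59  0.04  1.98 -0.04  0.57  1.57]
```

apply_moves(
  moves=[
    [0.0,0,0,0,-0.12],
    [0.0,0,0,0,-0.12],
    [0.0,0,0,0,-0.12],
    [0.0,0,0,0,-0.12],
    [0.0,0,0,0,-0.12],
  ],
)

```text
time: 17.62
ee_pos: [519.9, -75.1, 102.3]
tcp_rot: [-1.044, -2.963, -0.001]
force: [-4.9, 6.3, 22.7]
opening: 0.128
gripper_force: 110.5
```

apply_moves(
  moves=[
    [0.0,0,0,0,-0.12],
    [0.0,0,0,0,-0.12],
    [0.0,0,0,0,-0.12],
    [0.0,0,0,0,-0.12],
    [0.0,0,0,0,0],
  ],
)

```text
time: 18.25
ee_pos: [520.2, -75.0, 102.3]
tcp_rot: [-1.715, -2.632, -0.002]
force: [-1.8, 6.8, 21.6]
opening: 0.129
gripper_force: 110.6
```

```bash
python3 -c "
from rig import *
o=get_obs();print(o['force'].round(1),o['moment'].round(2),o['qpos'].round(2),o['tcp_rot'])"
```

```text
[-1.8  6.8 21.6] [1.49 0.44 0.07] [-0.21  0.62  0.34  1.99 -0.35  0.59  0.78] [-1.71522433e+00 -2.63192641e+00 -1.74565649e-03]
```

apply_moves(
  moves=[
    [0.0,0,0,0,-0.08],
    [0.0,0,0,0,-0.08],
    [0.0,0,0,0,-0.08],
    [0.0,0,0,0,0],
    [0.0,0,0,0,0],
  ],
)

```text
time: 18.88
ee_pos: [520.7, -75.0, 102.3]
tcp_rot: [2.015, 2.409, 0.003]
force: [0.9, 7.1, 18.9]
opening: 0.128
gripper_force: 109.9
```

```bash
python3 -c "
from rig import *
o=get_obs();print(o['force'].round(1),o['moment'].round(2),o['qpos'].round(2),o['tcp_rot'])"
```

```text
[ 0.9  7.1 18.9] [ 1.48 -0.34  0.07] [-0.26  0.63  0.4   1.99 -0.42  0.6   0.61] [2.01540288 2.4093465  0.00276697]
```

apply_moves(
  moves=[
    [0.0,0,0,0,-0.05],
    [0.0,0,0,0,-0.05],
    [0.0,0,0,0,0],
    [0.0,0,0,0,0],
    [0.0,0,0,0,0],
  ],
)

```text
time: 19.5
ee_pos: [520.7, -75.0, 102.3]
tcp_rot: [2.133, 2.306, 0.003]
force: [1.8, 7.1, 18.4]
opening: 0.128
gripper_force: 109.9
```

```bash
python3 -c "
from rig import *
o=get_obs();print(o['force'].round(1),o['moment'].round(2),o['qpos'].round(2),o['tcp_rot'])"
```

```text
[ 1.8  7.1 18.4] [ 1.5  -0.44  0.09] [-0.28  0.64  0.43  2.   -0.45  0.6   0.53] [2.13340764 2.30567662 0.00294375]
```

apply_moves(
  moves=[
    [0.0,0,0,0,-0.03],
    [0.0,0,0,0,-0.03],
    [0.0,0,0,0,0],
    [0.0,0,0,0,0],
    [0.0,0,0,0,0],
  ],
)

```text
time: 20.12
ee_pos: [520.7, -75.1, 102.3]
tcp_rot: [2.202, 2.241, 0.003]
force: [1.5, 7.4, 17.9]
opening: 0.123
gripper_force: 110.0
```

```bash
python3 -c "
from rig import *
o=get_obs();print(o['force'].round(1),o['moment'].round(2),o['qpos'].round(2),o['tcp_rot'])"; python3 look.py s7 120 230
python3 - <<'E'
from rig import *
from h import *
p,d=read_camera('wrist');a=cv2.resize(p[100:340,130:370],(400,400));b=cv2.resize(cv2.imread('pics/s7.png'),(400,400));cv2.imwrite('pics/c7.png',cv2.hconcat([a,b]))
E
```

```text
[ 1.5  7.4 17.9] [ 1.55 -0.4   0.07] [-0.29  0.64  0.44  2.   -0.47  0.6   0.49] [2.20161203 2.24072999 0.0029637 ]
```

View pics/c7.png

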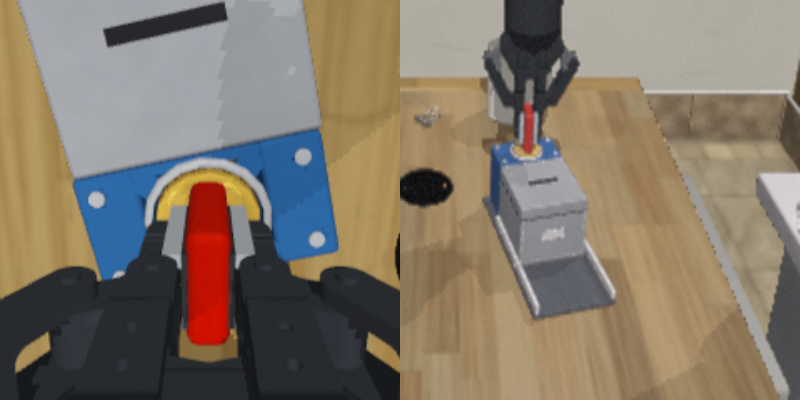

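The key is turned about 100° with the head on the plug and the box still flush. I'll turn a little more to reach the stop.

apply_moves(
  moves=[
    [0.0,0,0,0,-0.04],
    [0.0,0,0,0,0],
    [0.0,0,0,0,0],
    [0.0,0,0,0,0],
    [0.0,0,0,0,0],
  ],
)

```text
time: 20.85
ee_pos: [520.8, -75.1, 102.3]
tcp_rot: [2.246, 2.196, 0.003]
force: [2.3, 5.1, 17.9]
opening: 0.124
gripper_force: 109.9
```

```bash
python3 -c "
from rig import *
o=get_obs();print(o['force'].round(1),o['moment'].round(2),o['qpos'].round(2),o['tcp_rot'])"
```

```text
[ 2.3  5.1 17.9] [ 1.37 -0.4   0.28] [-0.29  0.64  0.45  2.   -0.48  0.61  0.46] [2.2457448  2.19632734 0.00291824]
```

The moment jumped from 0.07 to 0.28 N m at a hand angle of 1.82 rad, so the plug is at its stop. About 18 N still holds the key in.

```bash
python3 -c "
from rig import *
print(job_done())"
```

```text
the job is handed in; nothing more can be done
None
```

I handed the job in at about 21 s: the box is flush with the lock block, and the arm still grips the key fully in and turned clockwise to its stop. I did not see the hook catch the box; I infer it from the plug reaching its stop.

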